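# Square up a pile of enclosure covers and log the batch

### The job

Make one square pile of the four sheet-metal covers in the corner of the stacking fixture: slide the white cover off the feed ledge onto the grey and blue ones, put the green one with the handle on top, and push the pile home so that all four covers touch both yellow fences and their edges are flush. When the pile is square, press the red plunger of the batch counter fully down to its stop and let it come back up. Leave the oil bottle, grease tin, carton and wrench where they are.

Things in the scene. Friction and masses are not known exactly. Their poses are not given: they have to be found in the camera images.
- fixture: Stacking fixture, fixed. Origin on the bench under the centre of the finished pile; x points to the far fence, y along the feed direction to the end fence. Floor plate 6 mm thick, x -115 to +64, y -130 to +82 mm. Yellow fences 12 mm thick, tops 58 mm above the bench: far fence, inner face x = +52, y -70 to +82; end fence, inner face y = +70, x -55 to +52. The other two sides are open.
- home (a point): Where the finished pile stands: centre of the underside of its lowest cover, on the fixture's floor plate (6 mm above the bench); axes as the fixture's.
- ledge (a point): Middle of the top of the dark hardwood feed ledge, part of the fixture: a block 90 mm (x) by 180 mm (y), x -65 to +25, y -310 to -130 mm in the fixture's frame, top 38 mm above the bench, 2 mm above the top of two stacked covers. Between it and the finished pile a gap 60 mm wide is open down to the floor plate.
- cover_a: Grey cover, a flat rigid slab of smooth painted sheet metal, 104 mm (x) by 140 mm (y) by 15 mm thick (too wide to grip), about 0.3 kg. Lies on the fixture's floor, askew and away from the fences. Origin: centre of its underside, z up.
- cover_b: Blue cover, same size as the grey one, lies askew on top of it. Origin: centre of its underside.
- cover_c: White cover, same size, lies on the feed ledge. Origin: centre of its underside.
- cover_d: Green cover, same slab (104 x 140 x 15 mm) with a black bow handle on top; lies on the bench, to the left or to the right. Origin: centre of its underside, z up. The handle bar runs along its y for 80 mm, 10 mm thick, its axis 42 mm above the underside (22 mm free under the bar).
- handle (a point): Middle of the handle bar of the green cover, 42 mm above its underside.
- counter: Batch counter, fixed to the bench on the other side from the green cover: grey box 100 x 85 x 60 mm with a red round palm plunger on top. Origin: centre of its underside.
- plunger_top (a point): Centre of the top face of the red plunger head (48 mm diameter, 12 mm thick), 100 mm above the bench when up; moves down with it.
- plunger (a joint): Plunger travel: 0 when up, 0.012 m when fully down on its stop; the spring takes about 2.5 N to start and 8.5 N at the stop, and brings it back up.
- oil_bottle: Bystander: yellow oil bottle, 60 mm diameter, 120 mm tall, standing on the bench between robot and feed ledge. Origin: centre of its underside.
- grease_tin: Bystander: grease tin with orange label, 72 mm diameter, 85 mm tall, standing to the left of the end fence. Origin: centre of its underside.
- carton: Bystander: small carton with a green band, 80 x 120 x 50 mm, beyond the ledge. Origin: centre of its underside.
- wrench: Bystander: steel wrench 180 mm long, lying flat beyond the fixture. Origin: underside, its length along x.

How it is judged:
On the way, in this order (a step that is already met when the one before it is completed fails the run):
1. all four covers are piled in order (grey, blue, white, green) square in the corner of the fixture (x of cover_a in the frame of home between -0.004 and 0.004 m and y of cover_a in the frame of home between -0.004 and 0.004 m and z of cover_a in the frame of home between -0.004 and 0.004 m and angle between the y axis of each of cover_a, cover_b, cover_c, cover_d and the y axis of home, either way round below 0.035 rad and angle between each of cover_a, cover_b, cover_c, cover_d's own z axis and vertical below 0.05 rad and x of cover_b in the frame of home between -0.004 and 0.004 m and y of cover_b in the frame of home between -0.004 and 0.004 m and z of cover_b in the frame of home between 0.011 and 0.019 m and x of cover_c in the frame of home between -0.004 and 0.004 m and y of cover_c in the frame of home between -0.004 and 0.004 m and z of cover_c in the frame of home between 0.026 and 0.034 m and x of cover_d in the frame of home between -0.004 and 0.004 m and y of cover_d in the frame of home between -0.004 and 0.004 m and z of cover_d in the frame of home between 0.041 and 0.049 m), for 0.2 s.
2. the plunger is pressed to its stop (over 10.5 mm) while the pile is square (all of step 1 and value of joint plunger above 0.0105 m), for 0.05 s.
At the end, for the whole second after the job is handed in: Grey, blue, white and green cover lie flat on one another in this order, each within 4 mm of the finished pile's place against both fences and within 0.035 rad (2 degrees) of square to it, at rest; the plunger is up again (under 2 mm) (all of step 1 and value of joint plunger below 0.002 m and linear speed of each of cover_a, cover_b, cover_c, cover_d below 0.02 m/s); the robot touches nothing.
It fails at once if the oil bottle is moved more than 30 mm or tipped over (distance of oil_bottle from where it was at the start of the episode above 0.03 m or angle between oil_bottle's own z axis and vertical above 0.5 rad).
It fails at once if the grease tin is moved more than 30 mm or tipped over (distance of grease_tin from where it was at the start of the episode above 0.03 m or angle between grease_tin's own z axis and vertical above 0.5 rad).
It fails at once if the carton is moved more than 30 mm or tipped over (distance of carton from where it was at the start of the episode above 0.03 m or angle between carton's own z axis and vertical above 0.5 rad).
It fails at once if the wrench is moved more than 30 mm or tipped over (distance of wrench from where it was at the start of the episode above 0.03 m or angle between wrench's own z axis and vertical above 0.5 rad).
It also fails if it takes over 72 s, if anything falls off the work surface, if the arm or the gripper's body presses on something with over 40 N, if the wrist force passes 120 N, or if a joint passes its speed limit or range.

### The arm

A 6-joint arm with a two-finger parallel gripper is mounted at the origin on the work surface. World frame = base frame: x ahead of the robot, y to its left, z up, the work surface at z = 0. Lengths are in m, angles in rad, forces in N, time in s.
With the tool pointing down it reaches from about 0.3 to 0.775 m from the base axis. Payload 14.6 kg.
Tool frame: the origin (TCP) lies at the very end of the fingers, on their centre line; the grasp point (between the pads) lies 19 mm behind it; z points along the fingers, y is the line along which they close (so a half turn about z gives the same grasp; the last joint's range is limited). The gripper opens to 94 mm and grips with 3 to 60 N. Pads are 16 mm wide; open, the fingers measure 119 mm over their backs; the gripper's body (75 mm by 177 mm) begins 78 mm behind the grasp point.
Start: joints at [1.061, 0.3, 1.521, -0, 1.321, -0.067], TCP at [0.236, 0.497, 0.205] pointing down, gripper open.
Joint ranges: [-3.03, 3.03], [-0.79, 2.21], [0.23, 2.52], [-1.04, 4.18], [0, 3.07], [-2.55, 2.55]. Speed limits (rad/s): [2.22, 2.22, 2.57, 3.14, 3.14, 3.14].

### API

Orientations are given as a unit quaternion [w, x, y, z].
In Python, from station import r gives the robot as it stands.
- The arm moves only by the tool step_arm, never from a script. Its argument "commands" is a list of rows, each a list of 3 entries, a list of its own where there are three numbers: the turn, a rotation vector about the tool's x, y, z in units of 8 degrees (1.0 is 8 degrees), then the shift along the tool's x, y, z in units of 30 mm (1.0 is 30 mm), then the finger opening in mm, from 0 to 94. A call has 1 to 10 rows; each row is the pose to reach, as a shift and turn from the pose commanded when the call began, along the tool's axes at that moment; what a row does not reach only later rows make up. A row lasts 1/10 s, in which the tool goes at most 50 mm and 8.59 degrees, less where a joint would pass 70% of its speed; a pose out of reach is approached as far as the arm can. A call with a gripper value outside its range is refused whole. The fingers move at their own pace and stop on an object; "squeeze" is the grip in N (left out, the last holds). Time passes only in rows, so rows that repeat a pose let the fingers close. It gives the time, the measured TCP pose, the force, the opening and the grip force at its end, in the units of the state.
- r.read_state(): the state, without advancing time (a new reading comes with each control period).
- r.grab_frame(name): name is "scene" or "top" or "wrist"; returns (picture, depth): 420x560x3 uint8, red, green, blue; 420x560 float32, m along the optical axis (not along the pixel's ray), 0 where there is no reading.
- r.camera_model(name): a dict with "fx", "fy", "cx", "cy" (pixels), "rvec" (rotation vector, rad) and "tvec" (3), from world to camera coordinates, as OpenCV has them; the wrist camera has in their place "hand_eye" (4x4, takes a point from camera to tool coordinates, whose origin is the TCP and whose axes are the flange's). Camera axes: x right, y down, z forward; pixel columns grow to the right and rows downward; lengths in m; the calibration is good to about 2 mm. A picture is of the moment at which its call begins: read the wrist's pose just before it. camera_model takes no time and is no camera call.
- r.sign_off(): hands the job in; it is judged then, once.
Trained networks look in the newest picture that a camera, given by its name, has taken for a name from the list of things; names that differ only in an ending like _2 or _b are one class to them, and where a whole thing is asked for, a point or a joint stands for the part that bears it (a point fixed in the world has none). Each returns a list of dicts, best first, with "conf" (0 to 1); they miss things now and then, are a little off and sometimes report something else, mostly with a low value. They report only what shows in the picture. A call takes as long as a camera call.
- r.recognise(camera, thing): "point" ([column, row] in pixels, amid what is visible of it).
- r.spot_point(camera, thing): "point" ([column, row] in pixels: a listed point, or the origin of a listed thing).
The state is a dict: "clock": time; "q": joint angles; "qd": joint speeds; "effort": joint torques, N m; "position": TCP position; "tool_rot": TCP orientation; "ft_force": force on the tool from outside, world axes, zero at the start; "moment": the same for the moment, N m; "finger_gap": finger opening in m; "grasp_force": force on a finger pad.
Only numpy, scipy, OpenCV 4.12 (cv2) and the standard library are available. Lean on these libraries where they do the work, as an engineer would, in place of code of your own. Each camera call takes 0.05 s, during which the arm holds its last target. There are 200 camera calls.

## Working session

There is one attempt and no reset: what is moved stays moved. The work goes in short steps, Python scripts to look and compute and a tool call to move; the robot and the scene stay as the last step left them, time stands still between calls to the robot, and variables do not carry over. Pictures are saved under pics/ and viewed, at most 10 in all, crops included, and the job is handed in when it is done.

Besides the shell and the picture viewer there is one more tool, called after "Emit:" as a command line: name --argument value ..., lists and objects as JSON in quotes. step_arm: Moves the arm, as the interface text tells. Its arguments: {"type":"object","properties":{"commands":{"type":"array"},"squeeze":{"type":"number"}},"required":["commands"]}

```bash
ls; mkdir -p pics
cat > h.py <<'E'
import numpy as np, cv2
from station import r
from scipy.spatial.transform import Rotation as R
def cam(n):
    m=r.camera_model(n); K=np.array([[m['fx'],0,m['cx']],[0,m['fy'],m['cy']],[0,0,1]])
    if 'rvec' in m:
        Rm=cv2.Rodrigues(np.array(m['rvec'],float))[0]; t=np.array(m['tvec'],float)
        return K,Rm.T,-Rm.T@t
    s=r.read_state(); q=s['tool_rot']; T=np.eye(4); T[:3,:3]=R.from_quat([q[1],q[2],q[3],q[0]]).as_matrix(); T[:3,3]=s['position']
    T=T@np.array(m['hand_eye']); return K,T[:3,:3],T[:3,3]
def cloud(n):
    """image, world xyz per pixel (nan where none)"""
    K,Rw,c=cam(n); im,d=r.grab_frame(n); v,u=np.mgrid[:420,:560]
    p=np.stack([(u-K[0,2])/K[0,0]*d,(v-K[1,2])/K[1,1]*d,d],-1)@Rw.T+c
    p[d<=0]=np.nan; return im,p
def save(im,f): cv2.imwrite('pics/'+f,im[:,:,::-1])
def rect(pts):
    """min-area rect of xy points (m) -> centre, sizes, angle deg"""
    return cv2.minAreaRect((pts[:,:2]*1000).astype(np.float32))
E
python3 - <<'E'
from h import *
ims=[]
for n in ('scene','top'):
    im,p=cloud(n); ims.append(im); np.save(n+'_p.npy',p); np.save(n+'_i.npy',im)
    for t in ['cover_a','cover_b','cover_c','cover_d','handle','counter','plunger_top','home','ledge','fixture','oil_bottle','grease_tin','carton','wrench']:
        o=r.spot_point(n,t)[:2]
        print(n,t,[(np.round(x['point']),round(x['conf'],2),np.round(p[int(x['point'][1]),int(x['point'][0])],3)) for x in o])
    save(im,n+'0.png')
s=r.read_state();print(s)
E
```

```text
pics
scene cover_a [(array([248., 187.]), 0.84, array([ 0.564, -0.131,  0.053])), (array([311., 236.]), 0.81, array([0.535, 0.061, 0.035]))]
scene cover_b [(array([248., 187.]), 0.84, array([ 0.564, -0.131,  0.053])), (array([311., 236.]), 0.81, array([0.535, 0.061, 0.035]))]
scene cover_c [(array([248., 187.]), 0.84, array([ 0.564, -0.131,  0.053])), (array([311., 236.]), 0.81, array([0.535, 0.061, 0.035]))]
scene cover_d [(array([248., 187.]), 0.84, array([ 0.564, -0.131,  0.053])), (array([311., 236.]), 0.81, array([0.535, 0.061, 0.035]))]
scene handle [(array([234., 107.]), 0.88, array([ 0.427, -0.367,  0.049]))]
scene counter [(array([436., 312.]), 0.71, array([0.478, 0.368, 0.06 ]))]
scene plunger_top [(array([441., 283.]), 0.8, array([0.445, 0.339, 0.101]))]
scene home [(array([304., 256.]), 0.91, array([0.577, 0.081, 0.019]))]
scene ledge [(array([310., 236.]), 0.39, array([0.54 , 0.06 , 0.036])), (array([289., 147.]), 0.26, array([ 0.403, -0.173,  0.041]))]
scene fixture [(array([303., 253.]), 0.86, array([0.576, 0.08 , 0.03 ])), (array([290., 148.]), 0.68, array([ 0.398, -0
[... 1573 characters left out ...]
 -0.176,  0.085]))]
{'clock': 1.5, 'q': array([ 1.06138836e+00,  2.99865591e-01,  1.52102354e+00, -1.17413530e-05,
        1.32068985e+00, -6.66113081e-02]), 'qd': array([-0.00094616,  0.00120522, -0.0004519 ,  0.00122801, -0.00145362,
       -0.00013014]), 'effort': array([-1.18736971e-04, -5.31657672e+01, -3.52914405e+01,  7.08498945e-02,
        2.12754356e-02, -1.47253388e-05]), 'position': array([0.23566038, 0.49693653, 0.20545449]), 'tool_rot': array([7.39445605e-06, 2.19592617e-01, 9.75591658e-01, 4.93535537e-06]), 'ft_force': array([ 0.68647195, -0.67489106,  0.17767987]), 'moment': array([-0.02151426, -0.06220051,  0.06977198]), 'grasp_force': 0.0, 'finger_gap': 0.09366137460711473}
```

View pics/top0.png

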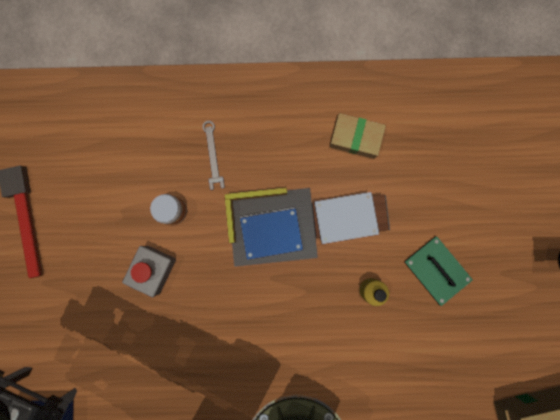

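View pics/scene0.png

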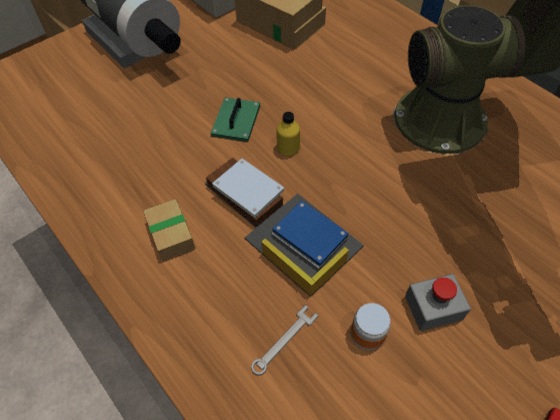

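Run:
```python
from h import *
p=np.load('top_p.npy');im=np.load('top_i.npy').astype(int)
hsv=cv2.cvtColor(im.astype(np.uint8),cv2.COLOR_RGB2HSV)
x,y,z=p[...,0],p[...,1],p[...,2]
def comp(name,m,er=1):
    m=cv2.erode(m.astype(np.uint8),np.ones((3,3)),iterations=er)
    n,l,st,c=cv2.connectedComponentsWithStats(m)
    if n<2: print(name,'none');return
    i=1+np.argmax(st[1:,4]); q=p[l==i]; 
    print(name,st[i,4],'rect',np.round(np.array(rect(q)[0])),np.round(rect(q)[1]),round(rect(q)[2],1),'z',np.round(np.nanmedian(q[:,2]),4),'mean',np.round(np.nanmean(q,0),3),'min',np.round(np.nanmin(q,0),3),'max',np.round(np.nanmax(q,0),3))
H,S,V=hsv[...,0],hsv[...,1],hsv[...,2]
ok=np.isfinite(z)
comp('yellow fence z~.058',ok&(abs(z-.058)<.006)&(H>18)&(H<35)&(S>100),0)
comp('blue z~.036',ok&(abs(z-.036)<.007)&(H>95)&(H<130)&(S>80),0)
comp('white z~.053',ok&(abs(z-.053)<.006)&(S<60)&(V>140)&(y<0)&(y>-.3),0)
comp('green',ok&(H>40)&(H<90)&(S>80)&(y<-.25),0)
comp('handle',ok&(z>.036)&(y<-.28)&(x>.3),0)
comp('red',ok&((H<8)|(H>172))&(S>120)&(z>.085)&(y>.2),0)
comp('oil',ok&(z>.055)&(y<-.1)&(y>-.25)&(x<.47)&(x>.3),0)
comp('tin',ok&(z>.075)&(y>.2)&(x>.52),0)
comp('grey z.021',ok&(abs(z-.021)<.005)&(x>.4)&(y>-.1)&(y<.2)&(S<60),0)
comp('counter',ok&(abs(z-.06)<.006)&(y>.25)&(x<.52),0)
comp('ledge',ok&(abs(z-.038)<.005)&(y>-.3)&(y<0)&(S>40)&(V<140),0)
for n,u,v in []: pass
```

```text
yellow fence z~.058 532 rect [573.  83.] [118. 152.] 4.9 z 0.057 mean [0.598 0.113 0.057] min [0.508 0.011 0.052] max [0.637 0.163 0.063]
blue z~.036 2291 rect [527.  51.] [103. 139.] 8.6 z 0.0352 mean [0.526 0.051 0.035] min [ 0.468 -0.023  0.029] max [0.586 0.127 0.042]
white z~.053 2375 rect [ 561. -134.] [103. 138.] 8.5 z 0.0524 mean [ 0.561 -0.134  0.052] min [ 0.501 -0.209  0.047] max [ 0.62  -0.061  0.059]
green 2004 rect [ 426. -363.] [138. 101.] 37.3 z 0.0147 mean [ 0.427 -0.362  0.015] min [ 0.344 -0.435  0.007] max [ 0.507 -0.285  0.048]
handle 159 rect [ 426. -363.] [87. 11.] 38.2 z 0.0451 mean [ 0.426 -0.362  0.045] min [ 0.39  -0.391  0.036] max [ 0.462 -0.333  0.05 ]
red 320 rect [444. 352.] [45. 43.] 52.0 z 0.099 mean [0.444 0.351 0.099] min [0.421 0.328 0.088] max [0.465 0.375 0.105]
oil 538 rect [ 381. -193.] [58. 58.] 24.0 z 0.087 mean [ 0.384 -0.189  0.092] min [ 0.352 -0.223  0.056] max [ 0.411 -0.164  0.125]
tin 640 rect [592. 301.] [66. 67.] 24.8 z 0.0838 mean [0.591 0.301 0.084] min [0.557 0.269 0.075] max [0.624 0.335 0.09 ]
grey z.021 44 rect [584.  43.] [  3. 101.] 8.2 z 0.0208 mean [0.584 0.041 0.021] min [ 0.577 -0.008  0.017] max [0.59  0.093 0.025]
counter 1111 rect [442. 353.] [ 86. 100.] 64.5 z 0.0589 mean [0.443 0.348 0.059] min [0.381 0.295 0.054] max [0.504 0.409 0.065]
ledge 395 rect [ 572. -221.] [90. 30.] 6.9 z 0.0374 mean [ 0.573 -0.22   0.037] min [ 0.527 -0.237  0.033] max [ 0.616 -0.201  0.043]
```

The fixture shows at about (265,228) in the top view, yawed about 5°. Blue over grey is at (270,234), white at (347,217), green with its handle at (440,270) and the counter at (150,270). The oil bottle at (375,292) is clear of the push paths. I'll push grey and blue toward the far fence first.

```bash
cat >> h.py <<'E'
A=np.radians(4.9); F0=np.array([.569,.0766])
def w(x,y):
    "fixture mm -> world m"
    return F0+np.array([[np.cos(A),-np.sin(A)],[np.sin(A),np.cos(A)]])@(np.array([x,y])/1000)
def fx(p):
    return np.array([[np.cos(A),np.sin(A)],[-np.sin(A),np.cos(A)]])@(np.array(p[:2])-F0)*1000
def plan(targets,s=None):
    """targets: (wx,wy,z in m, yaw deg of tool y) -> turn z (8deg), shift (30mm) in tool axes"""
    s=s or r.read_state(); q=s['tool_rot']; Rt=R.from_quat([q[1],q[2],q[3],q[0]]); M=Rt.as_matrix(); p=s['position']
    yaw=np.degrees(np.arctan2(M[1,1],M[0,1]))
    print('clock',round(s['clock'],2),'fix',np.round(fx(p),1),'z',round(p[2]*1000,1),'yaw',round(yaw,2),'tilt z',np.round(M[:,2],3),'F',np.round(s['ft_force'],1),'gap',round(s['finger_gap']*1000,1),'q6',round(s['q'][5],2))
    for x,y,z,a in targets:
        print([0,0,round(-(a-yaw)/8,2)],np.round(Rt.inv().apply(np.array([x,y,z])-p)/.03,2).tolist(),'dist',round(np.linalg.norm(np.array([x,y,z])-p)*1000))
E
python3 - <<'E'
from h import *
a=w(-128,-22);plan([(*a,.12,94.9),(*a,.01,94.9)])
E
```

```text
clock 1.5 fix [-296.2  447.3] z 205.5 yaw 64.63 tilt z [ 0.  0. -1.] F [ 0.7 -0.7  0.2] gap 93.7 q6 -0.07
[0, 0, np.float64(-3.78)] [-12.73, -10.68, 2.85] dist 506
[0, 0, np.float64(-3.78)] [-12.73, -10.68, 6.52] dist 535
```

Emit:
step_arm --commands '[[[0,0,-3.78],[-12.73,-10.68,1],90],[[0,0,-3.78],[-12.73,-10.68,1],90],[[0,0,-3.78],[-12.73,-10.68,1],90],[[0,0,-3.78],[-12.73,-10.68,1],90],[[0,0,-3.78],[-12.73,-10.68,1],90],[[0,0,-3.78],[-12.73,-10.68,1],90],[[0,0,-3.78],[-12.73,-10.68,1],90],[[0,0,-3.78],[-12.73,-10.68,1],90],[[0,0,-3.78],[-12.73,-10.68,1],90],[[0,0,-3.78],[-12.73,-10.68,1],90]]'

```text
clock: 2.5
position: [0.4401, 0.0502, 0.1762]
tool_rot: [0.0, -0.042, 0.999, 0.0]
ft_force: [-0.0, 1.9, 0.7]
finger_gap: 0.0902
grasp_force: 0.0
```

Run:
```python
from h import *
a=w(-128,-22);plan([(*a,.12,94.9),(*a,.01,94.9),(*w(-62,-22),.01,94.9)])
```

```text
clock 2.5 fix [-130.7  -15.3] z 176.2 yaw 94.87 tilt z [ 0.001  0.    -1.   ] F [-0.   1.9  0.7] gap 90.2 q6 -1.62
[0, 0, np.float64(-0.0)] [-0.09, -0.22, 1.87] dist 57
[0, 0, np.float64(-0.0)] [-0.09, -0.22, 5.54] dist 166
[0, 0, np.float64(-0.0)] [-2.29, -0.22, 5.54] dist 180
```

Emit:
step_arm --commands '[[[0,0,0],[0,0,1.6],90],[[0,0,0],[0,0,3.2],90],[[0,0,0],[0,0,4.7],90],[[0,0,0],[0,0,5.5],90],[[0,0,0],[0,0,5.5],90],[[0,0,0],[-0.4,0,5.5],90],[[0,0,0],[-0.8,0,5.5],90],[[0,0,0],[-1.2,0,5.5],90],[[0,0,0],[-1.6,0,5.5],90],[[0,0,0],[-1.9,0,5.5],90]]'

```text
clock: 3.5
position: [0.4975, 0.0573, 0.0126]
tool_rot: [0.001, -0.043, 0.999, 0.0]
ft_force: [-2.8, -0.6, 0.8]
finger_gap: 0.0901
grasp_force: 1.4
```

Run:
```python
from h import *
plan([])
```

```text
clock 3.5 fix [-72.9 -13.1] z 12.6 yaw 94.88 tilt z [ 0.001  0.    -1.   ] F [-2.8 -0.6  0.8] gap 90.1 q6 -1.61
```

Emit:
step_arm --commands '[[[0,0,0],[-0.2,0,0.05],90],[[0,0,0],[-0.35,0,0.05],90],[[0,0,0],[-0.45,0,0.05],90],[[0,0,0],[-0.45,0,0.05],90]]'

```text
clock: 3.9
position: [0.5092, 0.0583, 0.0094]
tool_rot: [-0.001, -0.042, 0.999, 0.0]
ft_force: [-5.0, 0.4, 2.0]
finger_gap: 0.0903
grasp_force: 2.5
```

Run:
```python
from h import *
plan([])
```

```text
clock 3.9 fix [-61.1 -13.1] z 9.4 yaw 94.86 tilt z [-0.002 -0.    -1.   ] F [-5.   0.4  2. ] gap 90.3 q6 -1.61
```

Small steps until the force jumps.

Emit:
step_arm --commands '[[[0,0,0],[-0.05,0,0],90],[[0,0,0],[-0.1,0,0],90],[[0,0,0],[-0.1,0,0],90]]'

```text
clock: 4.2
position: [0.5092, 0.0583, 0.0087]
tool_rot: [-0.005, -0.042, 0.999, -0.0]
ft_force: [-24.2, -2.2, 12.3]
finger_gap: 0.09
grasp_force: 12.1
```

Run:
```python
from h import *
plan([])
```

```text
clock 4.2 fix [-61.1 -13.1] z 8.7 yaw 94.86 tilt z [-0.009 -0.001 -1.   ] F [-24.2  -2.2  12.3] gap 90.0 q6 -1.61
```

Emit:
step_arm --commands '[[[0,0,0],[0.5,0,0],90],[[0,0,0],[1,0,-2],90],[[0,0,1.0],[0.5,-1,-3.5],80],[[0,0,2.0],[-0.5,-2,-5],70],[[0,0,3.0],[-1.5,-3,-6.4],60],[[0,0,4.0],[-2.03,-3.27,-6.4],50],[[0,0,5],[-2.03,-3.27,-6.4],50],[[0,0,6],[-2.03,-3.27,-6.4],50],[[0,0,7],[-2.03,-3.27,-6.4],50],[[0,0,8],[-2.03,-3.27,-6.4],50]]'

```text
clock: 5.2
position: [0.5819, -0.0341, 0.2016]
tool_rot: [0.0, 0.496, 0.868, 0.0]
ft_force: [0.4, 0.7, 0.2]
finger_gap: 0.0498
grasp_force: 0.0
```

Emit:
step_arm --commands '[[[0,0,1.1],[0,0,0],50],[[0,0,2.2],[0,0,0],50],[[0,0,3.25],[0,0,0],50],[[0,0,3.25],[0,0,0],50],[[0,0,3.25],[0,0,0],50]]'

```text
clock: 5.7
position: [0.5819, -0.0341, 0.2016]
tool_rot: [0.0, 0.675, 0.738, 0.0]
ft_force: [-0.8, -0.7, -0.1]
finger_gap: 0.05
grasp_force: 0.0
```

```bash
cat >> h.py <<'E'
def inspect(n,f=None):
    im,p=cloud(n)
    if f: save(im,f)
    hsv=cv2.cvtColor(im,cv2.COLOR_RGB2HSV); H,S,V=cv2.split(hsv)
    xy=((p[...,:2]-F0)@np.array([[np.cos(A),-np.sin(A)],[np.sin(A),np.cos(A)]]))*1000; z=p[...,2]*1000
    return im,xy,z,H,S,V
def rep(name,m,xy,z):
    m=(m&np.isfinite(z)).astype(np.uint8); n,l,st,c=cv2.connectedComponentsWithStats(m)
    if n<2: print(name,'none'); return
    k=1+np.argmax(st[1:,4]); q=xy[l==k]; rc=cv2.minAreaRect(q.astype(np.float32))
    print(name,st[k,4],'c',np.round(rc[0],1),'size',np.round(rc[1],1),'ang',round(rc[2],1),'z',round(float(np.median(z[l==k])),1),'p1/99',np.round(np.percentile(q,[1,99],axis=0),1).tolist())
E
python3 - <<'E'
from h import *
plan([])
im,xy,z,H,S,V=inspect('wrist','w1.png')
rep('blue',(H>95)&(H<130)&(S>80)&(abs(z-36)<8),xy,z)
rep('fence',(H>18)&(H<35)&(S>100)&(abs(z-58)<8),xy,z)
rep('grey?',(abs(z-21)<5)&(S<80),xy,z)
rep('white',(abs(z-53)<6)&(S<60)&(V>120),xy,z)
E
```

```text
clock 5.7 fix [   3.4 -111.3] z 201.6 yaw 5.12 tilt z [ 0. -0. -1.] F [-0.8 -0.7 -0.1] gap 50.0 q6 -0.21
blue 16043 c [ -0.6 -23.8] size [103.5 139.5] ang 0.1 z 36.1 p1/99 [[-50.7, -92.2], [49.9, 44.1]]
fence 2174 c [57.8 -8.5] size [125.6  12.3] ang 89.9 z 58.0 p1/99 [[51.8, -70.2], [63.7, 51.5]]
grey? 171 c [ -20.5 -131.5] size [ 0.9 85. ] ang 89.9 z 21.1 p1/99 [[-62.5, -131.9], [21.3, -131.1]]
white 7327 c [ -25.7 -190.5] size [103.9 103.2] ang 3.5 z 52.9 p1/99 [[-77.1, -238.1], [26.0, -138.1]]
```

View pics/w1.png

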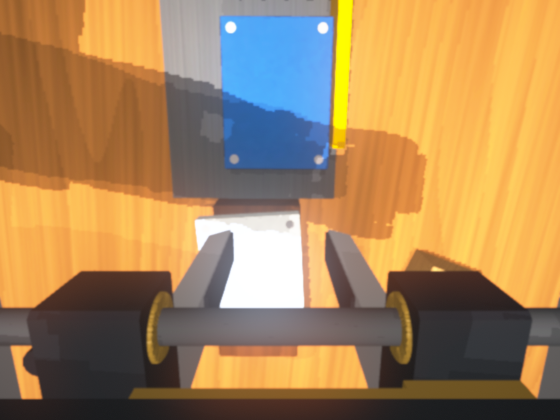

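The wrist view shows blue square against the far fence with its lower edge at row 168, and a clear gap before white at row 213. Next I'll push it toward +y from the gap.

Emit:
step_arm --commands '[[[0,0,0.03],[0,-0.1,1.6],60],[[0,0,0.03],[0,-0.1,3.2],60],[[0,0,0.03],[0,-0.1,4.8],60],[[0,0,0.03],[0,-0.1,6.0],60],[[0,0,0.03],[0,-0.1,6.38],60],[[0,0,0.03],[0.3,-0.1,6.38],60],[[0,0,0.03],[0.55,-0.1,6.38],60],[[0,0,0.03],[0.8,-0.1,6.38],60],[[0,0,0.03],[1.0,-0.1,6.38],60],[[0,0,0.03],[1.0,-0.1,6.38],60]]'

```text
clock: 6.75
position: [0.5769, -0.0037, 0.0113]
tool_rot: [0.001, 0.678, 0.735, 0.001]
ft_force: [-0.1, -1.0, 0.3]
finger_gap: 0.06
grasp_force: 0.0
```

Run:
```python
from h import *
plan([])
```

```text
clock 6.75 fix [  1.  -80.7] z 11.3 yaw 4.69 tilt z [ 0.002 -0.    -1.   ] F [-0.1 -1.   0.3] gap 60.0 q6 -0.15
```

Emit:
step_arm --commands '[[[0,0,0],[0.05,0,0],60],[[0,0,0],[0.1,0,0],60],[[0,0,0],[0.15,0,0],60],[[0,0,0],[0.15,0,0],60]]'

```text
clock: 7.15
position: [0.5768, -0.0034, 0.0113]
tool_rot: [0.003, 0.678, 0.735, -0.001]
ft_force: [0.9, -29.8, 3.2]
finger_gap: 0.0601
grasp_force: 14.9
```

Run:
```python
from h import *
plan([])
```

```text
clock 7.15 fix [  1.  -80.4] z 11.3 yaw 4.65 tilt z [ 0.002 -0.005 -1.   ] F [  0.9 -29.8   3.2] gap 60.1 q6 -0.14
```

Emit:
step_arm --commands '[[[0,0,0],[-0.4,0,0],60],[[0,0,0],[-0.4,0,-1.5],65],[[0,0,0],[-0.6,0,-3],70],[[0,0,0],[-2.2,-0.5,-3],70],[[0,0,0],[-3.8,-0.9,-3],70],[[0,0,0],[-5.4,-0.9,-3],70],[[0,0,0],[-7,-0.9,-3],70],[[0,0,0],[-7.4,-0.9,-3],70],[[0,0,0],[-7.4,-0.9,-3],70],[[0,0,0],[-7.4,-0.9,-2.8],70]]'

```text
clock: 8.15
position: [0.5673, -0.2223, 0.0946]
tool_rot: [0.0, 0.678, 0.735, 0.0]
ft_force: [0.3, 0.4, -0.8]
finger_gap: 0.07
grasp_force: 0.0
```

Run:
```python
from h import *
a=w(-26,-302);plan([(*a,.042,4.9)])
im,xy,z,H,S,V=inspect('wrist','w2.png')
rep('blue',(H>95)&(H<130)&(S>80)&(abs(z-36)<8),xy,z)
rep('white',(abs(z-53)<6)&(S<60)&(V>120),xy,z)
```

```text
clock 8.15 fix [ -27.2 -297.7] z 94.6 yaw 4.66 tilt z [ 0.001 -0.    -1.   ] F [ 0.3  0.4 -0.8] gap 70.0 q6 -0.52
[0, 0, np.float64(-0.03)] [-0.14, 0.04, 1.75] dist 53
blue none
white 32845 c [ -24.3 -220. ] size [104.2 119. ] ang 3.5 z 53.1 p1/99 [[-75.8, -277.7], [26.9, -164.8]]
```

Emit:
step_arm --commands '[[[0,0,-0.03],[-0.14,0.04,1.0],70],[[0,0,-0.03],[-0.14,0.04,1.75],70],[[0,0,-0.03],[-0.14,0.04,1.75],70],[[0,0,-0.03],[0.3,0.04,1.75],70],[[0,0,-0.03],[0.8,0.04,1.75],70],[[0,0,-0.03],[1.3,0.04,1.75],70],[[0,0,-0.03],[1.8,0.04,1.75],70],[[0,0,-0.03],[2.3,0.04,1.75],70],[[0,0,-0.03],[2.8,0.04,1.75],70],[[0,0,-0.03],[3.3,0.04,1.75],70]]'

```text
clock: 9.2
position: [0.5601, -0.1233, 0.0418]
tool_rot: [0.0, 0.676, 0.737, 0.0]
ft_force: [0.4, -1.7, 0.8]
finger_gap: 0.07
grasp_force: 0.8
```

Run:
```python
from h import *
plan([(*w(-26,-83),.042,4.9)])
im,xy,z,H,S,V=inspect('wrist','w3.png')
rep('white',(abs(z-53)<6)&(S<60)&(V>120),xy,z)
```

```text
clock 9.2 fix [ -25.9 -198.4] z 41.8 yaw 4.88 tilt z [ 0. -0. -1.] F [ 0.4 -1.7  0.8] gap 70.0 q6 -0.37
[0, 0, np.float64(-0.0)] [3.85, -0.0, -0.01] dist 115
white 51296 c [ -21.1 -134.5] size [104.3 109.9] ang 0.1 z 53.0 p1/99 [[-71.6, -187.4], [29.4, -80.8]]
```

Emit:
step_arm --commands '[[[0,0,0],[0.4,0,0],70],[[0,0,0],[0.9,0,0],70],[[0,0,0],[1.4,0,0],70],[[0,0,0],[1.9,0,0],70],[[0,0,0],[2.4,0,0],70],[[0,0,0],[2.9,0,0],70],[[0,0,0],[3.3,0,0],70],[[0,0,0],[3.6,0,0],70],[[0,0,0],[3.75,0,0],70],[[0,0,0],[3.75,0,0],70]]'

```text
clock: 10.25
position: [0.5506, -0.0121, 0.0416]
tool_rot: [-0.0, 0.676, 0.737, 0.0]
ft_force: [0.4, -0.2, 0.3]
finger_gap: 0.0703
grasp_force: 0.0
```

Run:
```python
from h import *
plan([(*w(-15,-80),.02,4.9)])
im,xy,z,H,S,V=inspect('wrist','w3.png')
rep('white',(abs(z-51)<6)&(S<60)&(V>120),xy,z)
```

```text
clock 10.25 fix [-25.9 -86.8] z 41.6 yaw 4.9 tilt z [-0.  0. -1.] F [ 0.4 -0.2  0.3] gap 70.3 q6 -0.17
[0, 0, np.float64(-0.0)] [0.23, 0.36, 0.72] dist 25
white 50051 c [-21.4 -22. ] size [109.  104.2] ang 90.0 z 51.1 p1/99 [[-71.9, -75.0], [29.0, 31.3]]
```

Run:
```python
from h import *
plan([(.426,-.363,.17,-51.8)])
```

```text
clock 10.3 fix [-25.9 -87.1] z 41.6 yaw 4.88 tilt z [ 0.  0. -1.] F [ 0.2 -0.6 -0.7] gap 69.8 q6 -0.17
[0, 0, np.float64(7.09)] [-11.29, -5.13, -4.28] dist 394
```

Emit:
step_arm --commands '[[[0,0,0],[-0.3,0,0],60],[[0,0,0],[-0.5,0,-1.5],60],[[0,0,1],[-1.2,-0.4,-2.9],60],[[0,0,2],[-2.6,-1.0,-4.0],60],[[0,0,3],[-4.1,-1.6,-4.28],60],[[0,0,4],[-5.5,-2.3,-4.28],60],[[0,0,5],[-7.0,-3.0,-4.28],60],[[0,0,6],[-8.5,-3.7,-4.28],60],[[0,0,7.09],[-10,-4.4,-4.28],60],[[0,0,7.09],[-11.29,-5.13,-4.28],60]]'

```text
clock: 11.3
position: [0.4242, -0.366, 0.1701]
tool_rot: [0.0, 0.946, 0.324, 0.0]
ft_force: [0.6, 0.1, 0.2]
finger_gap: 0.0598
grasp_force: 0.0
```

Emit:
step_arm --commands '[[[0,0,0],[0,0,0],50],[[0,0,0],[0,0,0],50]]'

```text
clock: 11.5
position: [0.425, -0.3642, 0.1698]
tool_rot: [-0.0, 0.945, 0.326, -0.0]
ft_force: [0.2, 0.9, 1.2]
finger_gap: 0.0505
grasp_force: 0.0
```

Run:
```python
from h import *
K,Rw,c=cam('wrist'); im,p=cloud('wrist'); save(im,'w4.png')
H,S,V=cv2.split(cv2.cvtColor(im,cv2.COLOR_RGB2HSV)); z=p[...,2]
for n,m in (('green',(H>40)&(H<90)&(S>80)&(abs(z-.015)<.006)),('handle',(z>.036)&(z<.055)&(V<80)&(np.hypot(p[...,0]-.426,p[...,1]+.363)<.06))):
    q=p[m&np.isfinite(z)]; rc=rect(q); print(n,len(q),np.round(rc[0],1),np.round(rc[1],1),round(rc[2],1),np.round(np.percentile(q[:,2],[5,50,95]),4))
plan([(.426,-.363,.022,-51.8)])
```

```text
green 12313 [ 426.3 -364.4] [137.2 102.3] 37.3 [0.0139 0.0151 0.0163]
handle 659 [ 428.2 -363.5] [85.6  8.9] 38.0 [0.0439 0.0462 0.0478]
clock 11.55 fix [-180.4 -426. ] z 169.9 yaw -51.9 tilt z [-0.  0. -1.] F [-0.4  0.5  0.1] gap 50.6 q6 0.13
[0, 0, np.float64(-0.01)] [0.01, 0.0, 4.93] dist 148
```

View pics/w4.png

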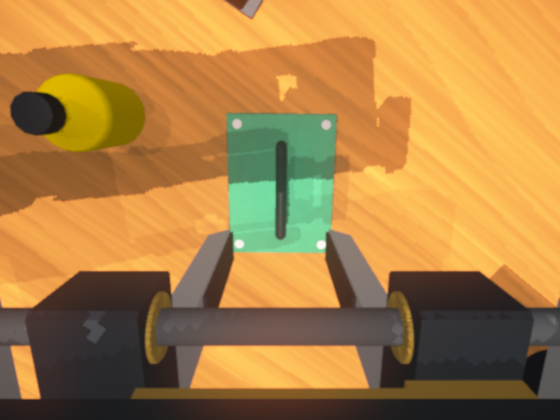

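The green cover is square in the wrist view, its handle bar at column 281, rows 140–240, midway between the fingers. The bottle is well to the left. I'll go down and grip the bar.

Emit:
step_arm --commands '[[[0,0,0.05],[0,0,1.5],40],[[0,0,0.05],[0,0,3],40],[[0,0,0.05],[0,0,4.3],40],[[0,0,0.05],[0,0,4.93],40],[[0,0,0.05],[0,0,4.93],40],[[0,0,0.05],[0,0,4.93],5],[[0,0,0.05],[0,0,4.93],5],[[0,0,0.05],[0,0,4.93],5],[[0,0,0.05],[0,0,4.93],5],[[0,0,0.05],[0,0,4.93],5]]' --squeeze 40

```text
clock: 12.55
position: [0.4264, -0.3634, 0.023]
tool_rot: [0.001, 0.946, 0.323, 0.0]
ft_force: [0.2, 1.0, 5.8]
finger_gap: 0.0091
grasp_force: 40.0
```

Run:
```python
from h import *
plan([(.426,-.363,.17,-51.8),(*w(-5,-5),.17,4.9),(*w(-5,-5),.080,4.9)])
```

```text
clock 12.55 fix [-179.7 -426.2] z 23.0 yaw -52.25 tilt z [ 0.001 -0.001 -1.   ] F [0.2 1.  5.8] gap 9.1 q6 0.14
[0, 0, np.float64(-0.06)] [-0.0, -0.01, -4.9] dist 147
[0, 0, np.float64(-7.14)] [12.51, -8.63, -4.91] dist 479
[0, 0, np.float64(-7.14)] [12.51, -8.63, -1.91] dist 460
```

Emit:
step_arm --commands '[[[0,0,0],[0,0,-1],5],[[0,0,0],[0,0,-2.3],5],[[0,0,0],[0,0,-3.6],5],[[0,0,0],[0,0,-4.9],5],[[0,0,0],[0,0,-5.9],5],[[0,0,-0.8],[1,-0.7,-5.9],5],[[0,0,-1.7],[2.2,-1.5,-5.9],5],[[0,0,-2.6],[3.4,-2.35,-5.9],5],[[0,0,-3.5],[4.7,-3.2,-5.9],5],[[0,0,-4.4],[6,-4.1,-5.9],5]]'

```text
clock: 13.55
position: [0.493, -0.1539, 0.1989]
tool_rot: [-0.0, 0.803, 0.596, -0.0]
ft_force: [1.4, -0.5, -4.3]
finger_gap: 0.0089
grasp_force: 40.0
```

Run:
```python
from h import *
plan([(*w(-6,-6),.20,4.9),(*w(-6,-6),.085,4.9)])
```

```text
clock 13.55 fix [ -95.4 -223.1] z 198.9 yaw -16.79 tilt z [-0.001  0.    -1.   ] F [ 1.4 -0.5 -4.3] gap 8.9 q6 -0.08
[0, 0, np.float64(-2.71)] [7.83, 0.1, -0.04] dist 235
[0, 0, np.float64(-2.71)] [7.83, 0.1, 3.8] dist 261
```

Emit:
step_arm --commands '[[[0,0,-0.8],[1.3,0,0],5],[[0,0,-1.6],[2.7,0,0],5],[[0,0,-2.3],[4.1,0.1,0],5],[[0,0,-2.71],[5.5,0.1,0],5],[[0,0,-2.71],[6.8,0.1,0],5],[[0,0,-2.71],[7.6,0.1,0],5],[[0,0,-2.71],[7.83,0.1,0],5],[[0,0,-2.71],[7.83,0.1,1],5],[[0,0,-2.71],[7.83,0.1,2],5],[[0,0,-2.71],[7.83,0.1,2],5]]'

```text
clock: 14.55
position: [0.5626, 0.0673, 0.1353]
tool_rot: [-0.002, 0.678, 0.735, -0.003]
ft_force: [-0.3, -0.2, -2.6]
finger_gap: 0.0087
grasp_force: 40.0
```

Run:
```python
from h import *
plan([(*w(-6,-6),.076,4.9)])
im,xy,z,H,S,V=inspect('wrist','w5.png')
rep('green',(H>40)&(H<90)&(S>80)&(z>80),xy,z)
rep('white',(abs(z-51)<6)&(S<60)&(V>120),xy,z)
```

```text
clock 14.55 fix [-7.2 -8.7] z 135.3 yaw 4.6 tilt z [-0.007 -0.001 -1.   ] F [-0.3 -0.2 -2.6] gap 8.7 q6 -0.03
[0, 0, np.float64(-0.04)] [0.09, 0.05, 1.98] dist 59
green 23614 c [-8.2 16. ] size [ 88.4 103.4] ang 89.7 z 127.3 p1/99 [[-58.4, -25.9], [41.9, 59.8]]
white 378 c [-21.2  62.4] size [  1.5 103. ] ang 89.7 z 50.8 p1/99 [[-70.8, 61.4], [29.4, 63.2]]
```

View pics/w5.png

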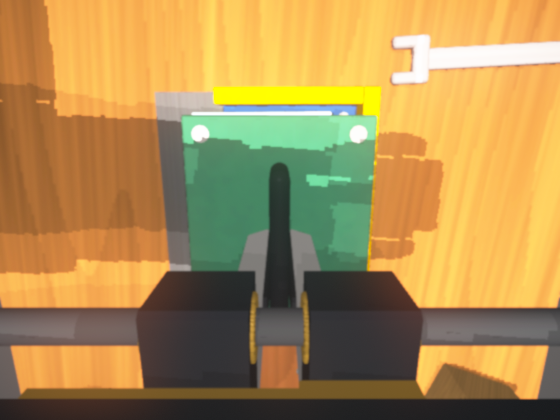

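The green cover hangs square inside both fences, with edges about 8–10 mm clear (column 376 and row 115). I'll lower it and let go.

Emit:
step_arm --commands '[[[0,0,0],[0,0,0.6],5],[[0,0,0],[0,0,1.2],5],[[0,0,0],[0,0,1.7],5],[[0,0,0],[0,0,1.95],5],[[0,0,0],[0,0,2.02],5],[[0,0,0],[0,0,2.02],5],[[0,0,0],[0,0,2.02],30],[[0,0,0],[0,0,2.02],40],[[0,0,0],[0,0,2.02],40]]'

```text
clock: 15.5
position: [0.5652, 0.0681, 0.0793]
tool_rot: [0.0, 0.678, 0.735, 0.0]
ft_force: [0.4, 0.2, -0.2]
finger_gap: 0.0295
grasp_force: 0.0
```

Run:
```python
from h import *
plan([(*w(-6,-6),.18,4.9),(*w(-112,-6),.18,94.9)])
```

```text
clock 15.5 fix [-4.6 -8.1] z 79.3 yaw 4.63 tilt z [ 0.001  0.    -1.   ] F [ 0.4  0.2 -0.2] gap 29.5 q6 -0.03
[0, 0, np.float64(-0.03)] [0.07, -0.04, -3.36] dist 101
[0, 0, np.float64(-11.28)] [0.05, -3.58, -3.36] dist 147
```

Emit:
step_arm --commands '[[[0,0,0],[0,0,-0.6],45],[[0,0,0],[0,0,-2.0],60],[[0,0,-1],[0,-0.5,-3.36],80],[[0,0,-2],[0,-1.5,-3.36],90],[[0,0,-3],[0,-2.5,-3.36],90],[[0,0,-4],[0,-3.5,-3.36],90],[[0,0,-5],[0,-3.5,-3.36],90],[[0,0,-6],[0,-3.5,-3.36],90],[[0,0,-7],[0,-3.5,-3.36],90],[[0,0,-8],[0,-3.5,-3.36],90]]'

```text
clock: 16.5
position: [0.4602, 0.0596, 0.1798]
tool_rot: [0.0, 0.183, 0.983, 0.0]
ft_force: [0.3, -0.1, -0.1]
finger_gap: 0.0904
grasp_force: 0.0
```

Emit:
step_arm --commands '[[[0,0,-1],[0,0,0],90],[[0,0,-2],[0,0,0],90],[[0,0,-3],[0,0,0],90],[[0,0,-3.28],[0,0,0],90],[[0,0,-3.28],[0,0,0],90]]'

```text
clock: 17.0
position: [0.4602, 0.0596, 0.1797]
tool_rot: [0.0, -0.043, 0.999, 0.0]
ft_force: [0.5, 0.4, -0.4]
finger_gap: 0.0904
grasp_force: 0.0
```

Run:
```python
from h import *
plan([(*w(-108,-6),.012,94.9)])
im,xy,z,H,S,V=inspect('wrist','w6.png')
rep('green',(H>40)&(H<90)&(S>80)&(abs(z-66)<8),xy,z)
```

```text
clock 17.0 fix [-109.9   -7.6] z 179.7 yaw 94.9 tilt z [ 0.001  0.    -1.   ] F [ 0.5  0.4 -0.4] gap 90.4 q6 -1.61
[0, 0, np.float64(-0.0)] [-0.06, 0.05, 5.59] dist 168
green 7575 c [-31.  -8.] size [139.5  54.3] ang 89.8 z 66.0 p1/99 [[-57.4, -75.9], [-5.6, 59.7]]
```

View pics/w6.png

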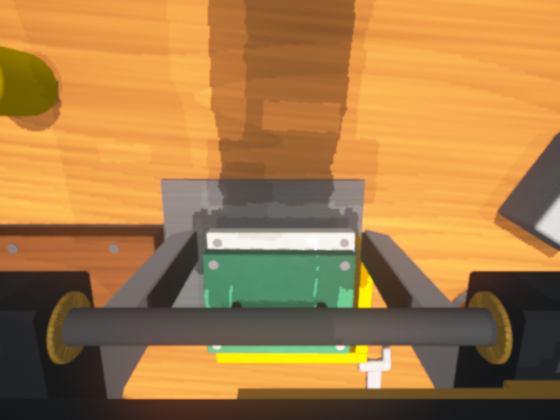

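Green lies flat on white, and white sticks out on the near side (rows 230–250). I'll push the whole pile toward +x.

Emit:
step_arm --commands '[[[0,0,0],[0,0,1.6],90],[[0,0,0],[0,0,3.2],90],[[0,0,0],[0,0,4.8],90],[[0,0,0],[0,0,5.63],90],[[0,0,0],[0,0,5.63],90],[[0,0,0],[-0.5,0,5.63],90],[[0,0,0],[-0.8,0,5.63],90],[[0,0,0],[-1.1,0,5.63],90],[[0,0,0],[-1.4,0,5.63],90],[[0,0,0],[-1.55,0,5.63],90]]'

```text
clock: 18.05
position: [0.5069, 0.0636, 0.0104]
tool_rot: [-0.0, -0.042, 0.999, -0.0]
ft_force: [-3.2, -0.9, 2.0]
finger_gap: 0.0899
grasp_force: 1.7
```

Emit:
step_arm --commands '[[[0,0,0],[-0.08,0,0],90],[[0,0,0],[-0.12,0,0],90],[[0,0,0],[-0.15,0,0],90],[[0,0,0],[-0.15,0,0],90]]'

```text
clock: 18.45
position: [0.5086, 0.0638, 0.0098]
tool_rot: [-0.003, -0.042, 0.999, -0.0]
ft_force: [-16.6, -2.1, 8.3]
finger_gap: 0.0899
grasp_force: 8.7
```

Run:
```python
from h import *
plan([])
```

```text
clock 18.45 fix [-61.3  -7.6] z 9.8 yaw 94.84 tilt z [-0.006 -0.    -1.   ] F [-16.6  -2.1   8.3] gap 89.9 q6 -1.6
```

Emit:
step_arm --commands '[[[0,0,0],[0.5,0,0],90],[[0,0,0],[1,0,-1.6],90],[[0,0,1],[1,-0.6,-3.2],80],[[0,0,2],[0.5,-1.6,-4.5],70],[[0,0,3],[-0.5,-2.6,-4.5],60],[[0,0,4],[-1.5,-3.18,-4.5],60],[[0,0,5],[-2,-3.18,-4.5],60],[[0,0,6],[-2,-3.18,-4.5],60],[[0,0,7],[-2,-3.18,-4.5],60],[[0,0,8],[-2,-3.18,-4.5],60]]'

```text
clock: 19.45
position: [0.5789, -0.0261, 0.1453]
tool_rot: [0.0, 0.496, 0.868, 0.0]
ft_force: [0.4, 0.7, -1.2]
finger_gap: 0.0602
grasp_force: 0.0
```

Emit:
step_arm --commands '[[[0,0,1],[0,0,0],60],[[0,0,2],[0,0,0],60],[[0,0,3],[0,0,0],60],[[0,0,3.25],[0,0,0],60],[[0,0,3.25],[0,0,0],60]]'

```text
clock: 19.95
position: [0.5789, -0.026, 0.1455]
tool_rot: [0.0, 0.677, 0.736, 0.0]
ft_force: [0.1, -0.1, 0.3]
finger_gap: 0.0599
grasp_force: 0.0
```

Run:
```python
from h import *
plan([(*w(0,-103),.011,4.9)])
im,xy,z,H,S,V=inspect('wrist')
rep('green',(H>40)&(H<90)&(S>80)&(abs(z-66)<8),xy,z)
```

```text
clock 19.95 fix [   1.1 -103.1] z 145.5 yaw 4.84 tilt z [ 0.001 -0.    -1.   ] F [ 0.1 -0.1  0.3] gap 59.9 q6 -0.19
[0, 0, np.float64(-0.01)] [0.0, -0.04, 4.48] dist 135
green 22556 c [ -0.7 -17.9] size [120.  103.3] ang 89.9 z 66.1 p1/99 [[-50.9, -76.7], [49.4, 40.8]]
```

Emit:
step_arm --commands '[[[0,0,0],[0,0,1.5],60],[[0,0,0],[0,0,3],60],[[0,0,0],[0,0,4.2],60],[[0,0,0],[0,0,4.48],60],[[0,0,0],[0.2,0,4.48],60],[[0,0,0],[0.45,0,4.48],60],[[0,0,0],[0.6,0,4.48],60],[[0,0,0],[0.72,0,4.48],60],[[0,0,0],[0.8,0,4.48],60],[[0,0,0],[0.84,0,4.48],60]]'

```text
clock: 21.0
position: [0.5776, -0.0036, 0.0126]
tool_rot: [0.002, 0.676, 0.736, -0.001]
ft_force: [-0.8, -31.5, 7.1]
finger_gap: 0.0601
grasp_force: 15.4
```

Run:
```python
from h import *
plan([])
```

```text
clock 21.0 fix [  1.7 -80.6] z 12.6 yaw 4.86 tilt z [ 0.003 -0.004 -1.   ] F [ -0.8 -31.5   7.1] gap 60.1 q6 -0.15
```

Emit:
step_arm --commands '[[[0,0,0],[-0.4,0,0],60],[[0,0,0],[-0.7,0,-0.5],60],[[0,0,0],[-1,0,-2],40],[[0,0,0],[-1.5,-0.5,-3.6],20],[[0,0,0],[-2,-1.5,-5],0],[[0,0,0],[-2,-2,-6],0],[[0,0,0],[-2,-2,-6],0],[[0,0,0],[-2,-2,-6],0]]'

```text
clock: 21.8
position: [0.5221, -0.0658, 0.1926]
tool_rot: [0.001, 0.677, 0.736, 0.001]
ft_force: [-0.4, 0.0, -0.7]
finger_gap: 0.0157
grasp_force: 0.0
```

Run:
```python
from h import *
plan([(.444,.352,.17,4.9),(.444,.352,.102,4.9)])
im,xy,z,H,S,V=inspect('wrist','w7.png')
rep('green',(H>40)&(H<90)&(S>80)&(abs(z-66)<8),xy,z)
pile=(xy[...,0]>-90)&(xy[...,0]<90)&(xy[...,1]>-95)&(xy[...,1]<69)&(z>12)&(z<62)&(xy[...,0]<51)
rep('protruding',pile,xy,z)
```

```text
clock 21.8 fix [ -58.9 -137.9] z 192.6 yaw 4.85 tilt z [ 0.003 -0.    -1.   ] F [-0.4  0.  -0.7] gap 15.7 q6 -0.28
[0, 0, np.float64(-0.01)] [14.1, -1.42, 0.74] dist 426
[0, 0, np.float64(-0.01)] [14.1, -1.42, 3.01] dist 435
green 13186 c [ -1.1 -25. ] size [ 91.8 103.1] ang 90.0 z 66.2 p1/99 [[-51.8, -70.1], [48.8, 19.8]]
protruding 80 c [-52.5  -5.3] size [66.9  0.2] ang 89.7 z 53.7 p1/99 [[-52.6, -38.1], [-52.4, 27.1]]
```

View pics/w7.png

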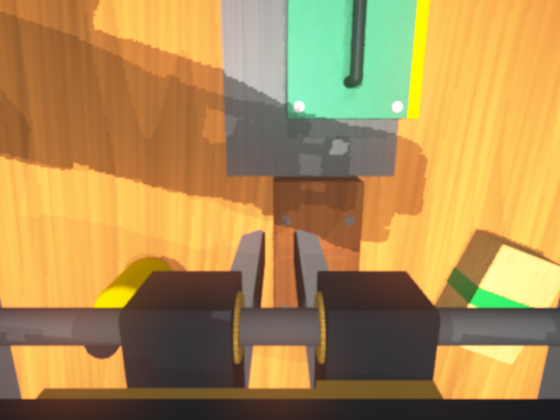

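The pile is flush: the green lower edge sits at row 118 with only the floor plate and empty ledge beyond it, and no cover sticks out. Next is the plunger.

Emit:
step_arm --commands '[[[0,0,0],[1.4,-0.2,0],0],[[0,0,0],[3,-0.4,0],0],[[0,0,0],[4.6,-0.6,0],0],[[0,0,0],[6.2,-0.8,0],0],[[0,0,0],[7.8,-1,0],0],[[0,0,0],[9.4,-1.2,0],0],[[0,0,0],[11,-1.3,0],0],[[0,0,0],[12.5,-1.42,0],0],[[0,0,0],[13.6,-1.42,0],0],[[0,0,0],[14.1,-1.42,0.7],0]]'

```text
clock: 22.85
position: [0.4432, 0.3555, 0.1703]
tool_rot: [0.0, 0.675, 0.738, 0.001]
ft_force: [0.1, 0.3, 0.6]
finger_gap: 0.0002
grasp_force: 0.0
```

Emit:
step_arm --commands '[[[0,0,0],[0,0,0],0],[[0,0,0],[0,0,0],0]]'

```text
clock: 23.05
position: [0.4433, 0.3517, 0.169]
tool_rot: [-0.0, 0.676, 0.737, -0.001]
ft_force: [0.0, -0.3, 0.6]
finger_gap: 0.0007
grasp_force: 0.0
```

Run:
```python
from h import *
im,p=cloud('wrist'); H,S,V=cv2.split(cv2.cvtColor(im,cv2.COLOR_RGB2HSV)); z=p[...,2]
q=p[((H<8)|(H>172))&(S>120)&(abs(z-.1)<.006)]; c,rad=cv2.minEnclosingCircle((q[:,:2]*1000).astype(np.float32)); print(len(q),c,rad,np.median(q[:,2]))
plan([(.444,.352,.102,4.9)])
```

```text
2766 (443.442626953125, 352.8313293457031) 23.64145278930664 0.09995823512390951
clock 23.1 fix [-101.4  284.6] z 169.9 yaw 4.86 tilt z [-0.001 -0.001 -1.   ] F [ 0.5 -0.5 -0.3] gap 0.2 q6 0.52
[0, 0, np.float64(-0.0)] [0.02, 0.01, 2.26] dist 68
```

Emit:
step_arm --commands '[[[0,0,0],[0,0,1],0],[[0,0,0],[0,0,1.9],0],[[0,0,0],[0,0,2.3],0],[[0,0,0],[0,0,2.5],0],[[0,0,0],[0,0,2.65],0],[[0,0,0],[0,0,2.73],0],[[0,0,0],[0,0,2.77],0],[[0,0,0],[0,0,2.8],0],[[0,0,0],[0,0,2.8],0]]'

```text
clock: 24.0
position: [0.4443, 0.3519, 0.0882]
tool_rot: [0.0, 0.677, 0.736, 0.001]
ft_force: [-4.2, -5.7, 11.3]
finger_gap: 0.0007
grasp_force: 5.6
```

Emit:
step_arm --commands '[[[0,0,0],[0,0,0.04],0],[[0,0,0],[0,0,0.04],0],[[0,0,0],[0,0,0.04],0]]'

```text
clock: 24.3
position: [0.4443, 0.352, 0.0881]
tool_rot: [0.0, 0.677, 0.736, 0.001]
ft_force: [-9.6, -9.2, 22.0]
finger_gap: 0.0002
grasp_force: 11.1
```

Emit:
step_arm --commands '[[[0,0,0],[0,0,-0.3],0],[[0,0,0],[0,0,-1],0],[[0,0,0],[0,0,-2.5],0],[[0,0,0],[-1,-1.5,-4],0],[[0,0,0],[-1,-3,-4],0],[[0,0,0],[-1,-3,-4],0],[[0,0,0],[-1,-3,-4],0],[[0,0,0],[-1,-3,-4],0]]'

```text
clock: 25.1
position: [0.3573, 0.3149, 0.2052]
tool_rot: [0.0, 0.676, 0.737, 0.001]
ft_force: [0.6, 0.9, -0.0]
finger_gap: 0.0004
grasp_force: 0.0
```

Run:
```python
from h import *
plan([])
for n in ('top','scene'):
    im,xy,z,H,S,V=inspect(n,n+'9.png')
    rep('green',(H>40)&(H<90)&(S>80)&(abs(z-66)<8),xy,z)
    rep('red',((H<8)|(H>172))&(S>120)&(abs(z-100)<15)&(xy[...,1]<320),xy,z)
im=cv2.imread('pics/scene9.png')[170:310,210:400]; cv2.imwrite('pics/s9c.png',cv2.resize(im,None,fx=4,fy=4,interpolation=cv2.INTER_CUBIC))
```

```text
clock 25.1 fix [-190.5  255.5] z 205.2 yaw 4.87 tilt z [ 0.001  0.001 -1.   ] F [ 0.6  0.9 -0. ] gap 0.4 q6 0.56
green 1969 c [-0.3 -0.6] size [137.6 101.9] ang 89.8 z 65.2 p1/99 [[-50.2, -67.8], [48.2, 66.4]]
red 320 c [-101.1  284.2] size [44.7 44.1] ang 34.7 z 98.9 p1/99 [[-122.6, 263.2], [-80.4, 306.0]]
green 2344 c [ 0.2 -1.8] size [141.4 106.7] ang 89.6 z 65.0 p1/99 [[-50.5, -70.1], [51.9, 67.2]]
red 440 c [-99.1 284.7] size [46.  46.4] ang 67.7 z 99.1 p1/99 [[-121.5, 262.6], [-76.9, 306.7]]
```

View pics/s9c.png

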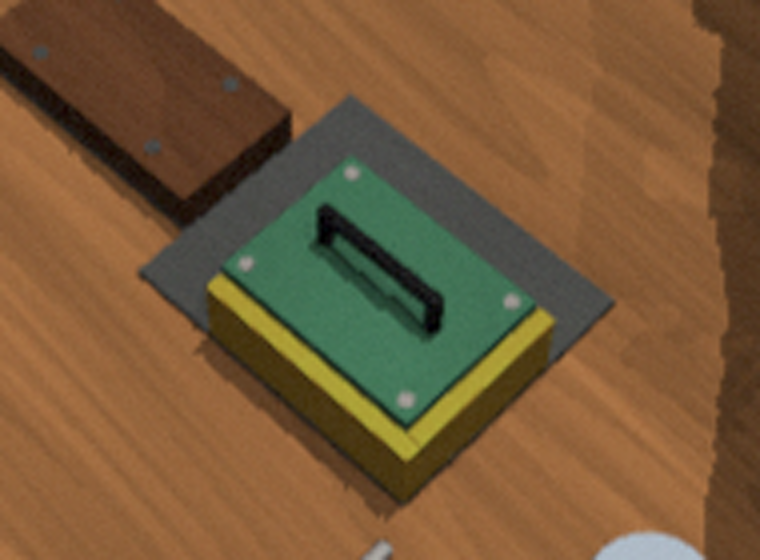

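The green cover sits square in the corner, tight to both fences (corner at about 408,425 in the crop). The plunger is up at 99–100 mm. I'm handing it in.

```bash
python3 -c "
from station import r
print(r.sign_off())"
```

```text
the job is handed in; nothing more can be done
None
```

Job handed in at about 25 s on the robot clock: the four covers are piled square against both fences, the plunger was pressed to its stop and is back up, and the arm is clear; the hand-in call returned no verdict.

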